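# Photograph the spine of an old book on the turntable

### The job

Take the catalogue photograph of the old book's spine: without touching the fragile book, turn the turntable by pushing its fluted rim with a fingertip until the rounded spine faces squarely into the camera's lens and the turntable is at rest. Only then press the button on the release box fully down, and let it go. The book must stay standing in the middle of the platter, nothing is to be lifted, and the camera and the other things on the desk are to be left alone.

Things in the scene. Friction and masses are not known exactly. Their poses are not given: they have to be found in the camera images.
- turntable: photographic turntable: fixed dark foot (disc 210 mm across, 14 mm high, narrow neck above it) that carries a level aluminium platter, 300 mm across over its fluted rim. Origin on the desk under the turning axis, z up; its -x axis points level to the camera. The axis is 0.58 to 0.62 m ahead of the robot
- platter_top (a point): middle of the platter's top face, on the turning axis, 60 mm above the desk (underside 34 mm); axes of the turntable's foot. Rim: a disc of radius 134 mm with 12 upright round knuckles of radius 16 mm centred on its edge, 30 degrees apart (outermost radius 150 mm). The 12 hollows between them are 37 mm wide, 16 mm deep, open from above and outside
- platter (a joint): turn of the platter, rad, growing anticlockwise seen from above, endless (starts within -3 to 3). At 0 a knuckle lies on the turntable's +x axis; the hollows' middles lie at this value + 15 degrees + k x 30 degrees from the turntable's x axis. It turns easily (0.08 N m of friction, 0.6 N at the rim), stays where it is left and hardly coasts
- book: old leather book standing loose on the platter near its middle, 0.35 to 0.7 kg: 112 mm deep along x, 32 mm thick along y, 165 mm tall; corners at most 70 mm from the turning axis. Origin under its middle, z up. Rounded spine with raised bands and a paper label at its -x; flat fore-edge with the pages at its +x. A paper slip stands 38 mm out of its top. It turns with the platter
- camera: black camera on a short column with a heavy dark foot (170 x 150 mm), fixed, 200 mm high; it stands at the left of the turntable and looks straight at the turning axis. Origin on the desk right under the lens's front glass, 320 mm from the turning axis; its x axis is the viewing direction, level. The spine is square to the lens when the book's x axis points the same way as the camera's x axis
- lens (a point): middle of the lens's front glass, 145 mm above the desk, 320 mm from the turning axis; its axes are those of the camera, whose column stands 98 mm behind it
- release: shutter release box, black, fixed, 70 x 100 x 26 mm, lying flat at the robot's right; origin under its middle
- shutter_top (a point): middle of the top face of the release box's single round grey button, 30 mm across, 38 mm above the desk when up; it is pressed straight down
- shutter (a joint): travel of the release button, m: 0 up, 0.006 fully down (stop); its spring takes 1.5 N at the start and 5 N at the bottom and pushes it up again
- weight_a: brass book weight with a knob, loose, 52 mm across, 55 mm high; origin under its middle. Leave alone
- weight_b: a second brass book weight, same size; leave alone
- loupe: black magnifying loupe, loose, 48 mm across, 46 mm high; origin under its middle. Leave alone
- blower: rubber dust blower standing with its nozzle up, loose, 62 mm across, 101 mm high; origin under its middle. Leave alone
- brush: dusting brush lying flat, loose, 190 mm long along its x; origin under its middle. Leave alone
- next_book: brown book lying flat, loose, 150 x 220 x 40 mm; origin under its middle. Leave alone

How it is judged:
By the outcome, as a careful person would: the job done as asked, in the order asked, and still so for the second after the job is handed in, with the robot touching nothing.
It also fails if it takes over 67 s, if anything falls off the work surface, if the arm or the gripper's body presses on something with over 40 N, if the wrist force passes 120 N, or if a joint passes its speed limit or range.

### The arm

A 6-joint arm with a two-finger parallel gripper is mounted at the origin on the work surface. World frame = base frame: x ahead of the robot, y to its left, z up, the work surface at z = 0. Lengths are in m, angles in rad, forces in N, time in s.
With the tool pointing down it reaches from about 0.275 to 0.725 m from the base axis. Payload 15.9 kg.
Tool frame: the origin (TCP) lies on the centre line of the jaws, within the pads' length; the fingertips stand 25 mm ahead of it and the grasp point (between the pads) lies 6 mm ahead of it (env.tip_extent is the distance from the TCP to the fingertips, in m); z points along the fingers, y is the line along which they close (so a half turn about z gives the same grasp; the last joint's range is limited). The gripper opens to 85 mm and grips with 20 to 120 N. Pads are 22 mm wide; open, the fingers measure 114 mm over their backs; the gripper's body (76 mm by 85 mm) begins 54 mm behind the grasp point. The pads swing forward as they close: fully open they stand 13 mm farther back than shut.
Start: joints at [1.266, 0.213, -0.034, 1.323, 0, 1.571], TCP at [0.15, 0.477, 0.256] pointing down, gripper open.
Joint ranges: [-2.98, 2.98], [-0.74, 1.72], [-1.14, 1.35], [-2.1, 2.04], [-1.57, 1.44], [-3.14, 3.14]. Speed limits (rad/s): [1.89, 1.89, 2.39, 2.57, 3.14, 3.14].

### API

Orientations are given as a rotation vector (axis times angle).
In Python, from workcell import env, snapshot, ticket, look_for, place_of gives the robot as it stands. The module is installed in compiled form; this text tells all that it offers.
- The arm moves only by the tool step_hand, called after "Request:" by a JSON object that holds its "api" and its "payload". Schema: {"type":"object","properties":{"rows":{"type":"object","properties":{"motion":{"type":"array","items":{"type":"array","items":{"type":"number"},"minItems":6,"maxItems":6},"minItems":1,"maxItems":12}},"additionalProperties":false,"required":["motion"]},"jaw":{"type":"number"},"force":{"type":"number"},"only":{"type":"string"},"quiet":{"type":"boolean"},"lines":{"type":"string"}},"required":["rows"],"additionalProperties":false}. rows is an object whose key "motion" holds a list of rows, 1 to 12 of them, each of 6 numbers: dx, dy, dz in normalised numbers (1 is 0.5 m), then a rotation vector rx, ry, rz in shares of pi rad (1.0 is pi rad); each row is the pose to reach, as a shift and turn from the pose commanded when the call began, along the tool's axes at that moment; what a row does not reach only later rows make up. A row lasts 1/12 s, in which the tool goes at most 0.0417 m and 0.125 rad, less where a joint would pass 70% of its speed; a pose out of reach is approached as far as the arm can. jaw is the finger opening in m, set as the call begins (left out keeps the last). The fingers move at their own pace and stop on an object; force is the grip in N (left out, the last holds). Time passes only in rows, so rows that do not move let the fingers close. The tool returns the time, the measured TCP pose, the force, the opening and the grip force at its end. only (a regular expression) keeps the lines of the reply that match it, lines (a string "A,B") keeps lines A to B, and quiet returns only ok. A shift or turn number past 1, either way, is cut back to 1. Input that does not fit is refused with a message, and nothing moves.
- env.get_obs(): the state, without advancing time (a new reading comes with each control period).
- snapshot(name): name is "scene" or "side" or "wrist"; returns a dict with "color" (480x640x3 uint8, red, green, blue), "fx", "fy", "cx", "cy" (pixels), "R" (3x3) and "t" (3): a world point X has camera coordinates R X + t; the wrist camera has in their place "hand_eye" (4x4, takes a point from camera to tool coordinates, whose origin is the TCP and whose axes are the flange's). Camera axes: x right, y down, z forward; pixel columns grow to the right and rows downward; lengths in m; the calibration is good to about 2 mm. The wrist camera is an equidistant fisheye: a pixel r from the principal point sees the ray r / f radians off the axis. A picture is of the moment at which its call begins: read the wrist's pose just before it. There is no depth.
- ticket.job_done(): hands the job in; it is judged then, once.
Trained networks look in a picture, given as the dict that the camera call returned (one of the last four; its "shot" number tells which), for a name from the list of things; names that differ only in an ending like _2 or _b are one class to them, and where a whole thing is asked for, a point or a joint stands for the part that bears it (a point fixed in the world has none). Each returns a list of dicts, best first, with "p" (0 to 1); they miss things now and then, are a little off and sometimes report something else, mostly with a low value. They report only what shows in the picture. A call takes as long as a camera call.
- look_for(picture, thing): "point" ([row, column] in pixels, amid what is visible of it).
- place_of(picture, thing): "point" ([row, column] in pixels: a listed point, or the origin of a listed thing).
The state is a dict: "t": time; "joint_pos": joint angles; "qd": joint speeds; "effort": joint torques, N m; "position": TCP position; "tool_rot": TCP orientation; "ft_force": force on the tool from outside, world axes, zero at the start; "ft_torque": the same for the moment, N m; "grip_width": finger opening in m; "finger_force": force on a finger pad.
Only numpy, scipy, OpenCV 4.12 (cv2) and the standard library are available. Lean on these libraries where they do the work, as an engineer would, in place of code of your own. Each camera call takes 0.05 s, during which the arm holds its last target. There are 200 camera calls.

## Working session

There is one attempt and no reset: what is moved stays moved. The work goes in short steps, Python scripts to look and compute and a tool call to move; the robot and the scene stay as the last step left them, time stands still between calls to the robot, and variables do not carry over. Pictures are saved under pics/ and viewed, at most 10 in all, crops included, and the job is handed in when it is done.

```bash
mkdir -p pics
```

Create h.py:
```python
import numpy as np, cv2
from workcell import env, snapshot, ticket, look_for, place_of
from scipy.spatial.transform import Rotation as Ro
def save(p,n): cv2.imwrite('pics/'+n+'.png',p["color"][:,:,::-1])
def ray(p,pt):
    r,c=pt; d=np.array([(c-p["cx"])/p["fx"],(r-p["cy"])/p["fy"],1.])
    R=np.array(p["R"]);o=-R.T@np.array(p["t"]); d=R.T@d; return o,d/np.linalg.norm(d)
def atz(p,pt,z):
    o,d=ray(p,pt); return o+d*(z-o[2])/d[2]
def tri(rs):
    A=0;b=0
    for o,d in rs:
        M=np.eye(3)-np.outer(d,d);A=A+M;b=b+M@o
    X=np.linalg.solve(A,b); return X,[np.linalg.norm((np.eye(3)-np.outer(d,d))@(X-o)) for o,d in rs]
def pix(p,X):
    c=np.array(p["R"])@X+np.array(p["t"]); return [p["cy"]+p["fy"]*c[1]/c[2],p["cx"]+p["fx"]*c[0]/c[2]]
```

Run:
```python
from h import *
np.set_printoptions(precision=3,suppress=True)
s=snapshot("scene");d=snapshot("side");save(s,'s1');save(d,'d1')
w=snapshot("wrist");save(w,'w1')
for n in ["platter_top","lens","shutter_top","camera","book","turntable","release","weight_a","loupe","blower","brush","next_book"]:
    a=place_of(s,n);b=place_of(d,n)
    print(n,[(np.round(x["point"],1),round(x["p"],2)) for x in a[:2]],[(np.round(x["point"],1),round(x["p"],2)) for x in b[:2]])
    if a and b: print('   ',*tri([ray(s,a[0]["point"]),ray(d,b[0]["point"])]))
for p in(s,d): print(-np.array(p["R"]).T@p["t"])
o=env.get_obs();print(o["position"],o["tool_rot"],o["t"],env.tip_extent,o["grip_width"])
```

```text
platter_top [(array([285.9, 303.5]), 0.81)] [(array([369.8, 335.9]), 0.61), (array([229.2, 334.9]), 0.6)]
    [ 0.406 -0.224 -0.17 ] [np.float64(0.03704018784911574), np.float64(0.03704018784911561)]
lens [(array([348. , 439.2]), 0.65)] [(array([149.2, 291.5]), 0.97)]
    [0.685 0.264 0.149] [np.float64(0.008031071055271443), np.float64(0.008031071055271462)]
shutter_top [(array([228.2, 212.7]), 0.5), (array([344.7, 443.2]), 0.31)] [(array([333.4, 404.6]), 0.68)]
    [ 0.501 -0.392  0.039] [np.float64(0.002310659807956407), np.float64(0.002310659807956448)]
camera [(array([403.5, 428.2]), 0.74)] [(array([190.8, 292.4]), 0.67), (array([292.4, 421.1]), 0.38)]
    [0.682 0.265 0.002] [np.float64(0.006395865712009008), np.float64(0.006395865712009066)]
book [(array([287.1, 306.2]), 0.73)] [(array([334.3, 405.4]), 0.16)]
    [ 0.525 -0.231 -0.086] [np.float64(0.116111838996022), np.float64(0.11611183899602202)]
turntable [(array([309.1, 306.8]), 0.67)] [(array([250.3, 336.9]), 0.91), (array([367.2, 332.5]), 0.7)]
    [ 0.598 -0.046 -0.001] [np.float64(0.001970749091771751), np.float64(0.0
[... 410 characters left out ...]
34), np.float64(0.0028935709958196397)]
loupe [] [(array([313. , 299.9]), 0.78)]
blower [(array([269.6, 161.2]), 0.95)] [(array([314.3, 462.3]), 0.63)]
    [ 0.669 -0.417  0.008] [np.float64(0.0018448253539103305), np.float64(0.001844825353910401)]
brush [(array([214.8, 262.3]), 0.69)] [(array([366.5, 334.7]), 0.57)]
    [ 0.344 -0.349  0.008] [np.float64(0.00436478242941349), np.float64(0.004364782429413297)]
next_book [(array([229.6, 159.5]), 0.73)] [(array([388.4, 483. ]), 0.56)]
    [ 0.543 -0.567  0.   ] [np.float64(0.003956805692276241), np.float64(0.003956805692276466)]
[1.167 0.336 0.673]
[-0.076 -0.807  0.829]
[0.15  0.477 0.256] [-0.477 -3.105  0.   ] 1.35 0.025 0.08563251229252748
```

View pics/s1.png

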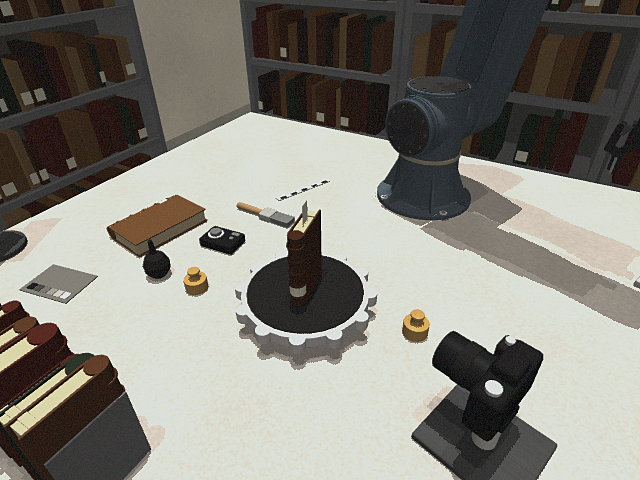

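View pics/d1.png

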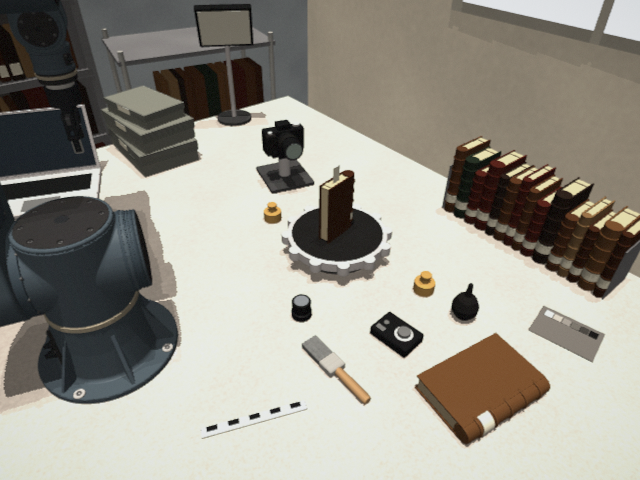

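The scene view shows the platter around (305,292), the book with its spine and label at (298,285), the camera at (470,390), weights at (195,282) and (416,325), and the release at (222,238). The side view shows the same layout, with the loupe at (301,308) and the brush at (335,368). I'll zoom in on the book in both views.

Run:
```python
from h import *
np.set_printoptions(precision=4,suppress=True)
s=snapshot("scene");d=snapshot("side")
a=cv2.imread('pics/s1.png')[190:370,225:385];b=cv2.imread('pics/d1.png')[155:285,270:400]
a=cv2.resize(a,None,fx=2.5,fy=2.5,interpolation=2);b=cv2.resize(b,None,fx=3,fy=3,interpolation=2)
h=max(a.shape[0],b.shape[0]);o=np.zeros((h,a.shape[1]+b.shape[1],3),np.uint8);o[:a.shape[0],:a.shape[1]]=a;o[:b.shape[0],a.shape[1]:]=b
cv2.imwrite('pics/c1.png',o);print(o.shape,a.shape)
for p,pts in((s,[(288.3,195),(333.7,415)]),(d,[(290.7,424.1),(221.9,269.8),(313,299.9)])): print([atz(p,q,0) for q in pts])
for p in(s,d):print({k:p[k] for k in("fx","fy","cx","cy","R","t")})
for n in["shutter_top","platter_top"]:
  print(n,[(x["point"],x["p"]) for x in look_for(s,n)+look_for(d,n)])
```

```text
(450, 790, 3) (450, 400, 3)
[array([ 0.671 , -0.3035,  0.    ]), array([0.5466, 0.1836, 0.    ])]
[array([ 0.6671, -0.3047,  0.    ]), array([0.5277, 0.1757, 0.    ]), array([ 0.379 , -0.1729,  0.    ])]
{'fx': 435.6538022219476, 'fy': 435.6538022219476, 'cx': 315.57349794069324, 'cy': 238.54315455036172, 'R': array([[-0.5177,  0.8554, -0.0158],
       [ 0.5019,  0.2887, -0.8153],
       [-0.6929, -0.43  , -0.5788]]), 't': array([ 0.3279, -0.134 ,  1.3427])}
{'fx': 475.7218808713124, 'fy': 475.7218808713124, 'cx': 326.0215855015853, 'cy': 233.27050709478266, 'R': array([[ 0.7748, -0.632 ,  0.0159],
       [-0.3726, -0.4769, -0.7961],
       [ 0.5107,  0.6109, -0.605 ]]), 't': array([-0.4645,  0.2467,  1.0335])}
shutter_top [([228.9, 215.6], 0.58), ([331.6, 403.0], 0.5)]
platter_top [([303.9, 307.9], 0.61), ([242.2, 336.6], 0.58), ([334.6, 404.1], 0.31)]
```

View pics/c1.png

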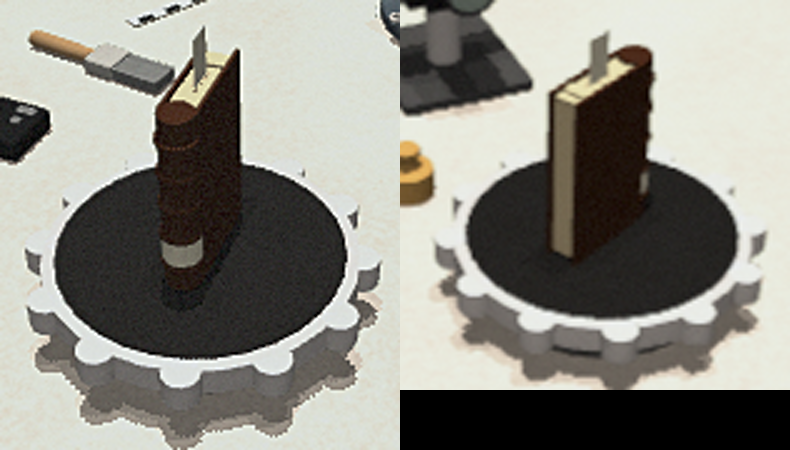

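Create fit.py:
```python
from h import *
from scipy.optimize import least_squares
np.set_printoptions(precision=4,suppress=True)
s=snapshot("scene");d=snapshot("side")
S=lambda u,v:[190+v/2.5,225+u/2.5]
D=lambda u,v:[155+v/3,270+(u-400)/3]
def book(q,x,y,z):
    c,n=np.cos(q[2]),np.sin(q[2]);return np.array([q[0]+c*x-n*y,q[1]+n*x+c*y,z])
obs=[(d,D(549,248),56,-16,.06),(d,D(576,260),56,16,.06),(d,D(549,93),56,-16,.225),(d,D(575,104),56,16,.225),(s,S(239,50),56,-16,.225),(s,S(240,215),56,-16,.06)]
f=lambda q:np.ravel([np.array(pix(p,book(q,x/1e3,y/1e3,z)))-o for p,o,x,y,z in obs])
r=least_squares(f,[.598,-.046,np.pi]);print('book',r.x,np.degrees(r.x[2]));print(r.fun.reshape(-1,2))
for p,nm in((s,'s'),(d,'d')): print(nm,[np.round(pix(p,book(r.x,x,y,z)),1) for x in(-.056,.056) for y in(-.016,.016) for z in(.06,.225)])
# dark disc ellipse -> centre
for p,(r0,c0) in((s,(292,305)),(d,(240,337))):
    g=cv2.GaussianBlur(p["color"].max(2),(3,3),0)
    m=((g<75)*255).astype(np.uint8);m[:r0-60]=0
    n,l,st,ce=cv2.connectedComponentsWithStats(m);k=l[r0+20,c0]
    yy,xx=np.where(l==k);e=[]
    for c in np.unique(xx):
        b=yy[xx==c].max()
        if b>r0-5:e.append((b+.5,c))
    P=np.array([atz(p,q,.06)[:2] for q in e])
    A=np.c_[2*P,np.ones(len(P))];w=np.linalg.lstsq(A,(P**2).sum(1),rcond=None)[0]
    print('disc',w[:2],np.sqrt(w[2]+w[:2]@w[:2]),len(e))
C=np.array([.598,-.046])
for nm,p,T,L in(('s',s,S,[(97,350),(180,374),(275,356),(343,322),(370,268)]),('d',d,D,[(538,325),(621,335),(701,322),(747,283),(765,240)])):
    for u in L:
        v=atz(p,T(*u),.06)[:2]-C;print(nm,np.linalg.norm(v),np.degrees(np.arctan2(v[1],v[0]))%30, np.degrees(np.arctan2(v[1],v[0])))
```

```bash
python3 fit.py
```

```text
book [ 0.6033 -0.0447  3.284 ] 188.15903256911142
[[ 0.6049 -0.3027]
 [ 1.8352 -0.3376]
 [-1.4669  0.2027]
 [-0.2492  1.2961]
 [ 0.7602  0.3245]
 [-0.4677  0.5824]]
s [array([309.6, 300. ]), array([242. , 296.6]), array([305.3, 285.5]), array([238.1, 280.4]), array([275.5, 321.6]), array([210.8, 320.9]), array([272. , 308.1]), array([207.6, 306. ])]
d [array([220.4, 347. ]), array([168.1, 349.8]), array([225.1, 355.9]), array([172.5, 359.4]), array([238.3, 319.4]), array([184.5, 319.9]), array([243.5, 328.3]), array([189.4, 329.6])]
disc [ 0.6009 -0.0452] 0.12054642172518737 116
disc [ 0.6025 -0.0409] 0.11985486482876638 89
s 0.13835200065166095 28.135771927873545 -1.8642280721264548
s 0.14089108605089665 26.25115271526206 26.25115271526206
s 0.1368598835028966 26.3341077425803 56.3341077425803
s 0.14346965419953872 22.358137727019994 82.35813772702
s 0.14218929314706313 19.001729744973773 109.00172974497377
d 0.1377133918507205 27.89613528059479 -152.1038647194052
d 0.13880084889927843 26.72227594989876 -123.27772405010124
d 0.14526139518745146 24.677252151717155 -95.32274784828284
d 0.14197590401901322 21.830672394976077 -68.16932760502392
d 0.1465485720700579 17.74959025812018 -42.25040974187982
```

Book yaw is about 188° (spine pointing at about 8°) and the target is about 255°, so it needs roughly +67° (anticlockwise). The axis is near (0.601,-0.044). I'll move to the near side with the jaws shut.

The manual's scale: shifts go in shares of 0.5 m and turns go in shares of pi rad. Converting my numbers, -0.36 m is -0.72, -0.15 m is -0.3.

Request:
{"api": "step_hand", "payload": {"rows": {"motion": [[-0.06, -0.056, 0, 0, 0, 0], [-0.12, -0.112, 0, 0, 0, 0], [-0.18, -0.166, 0, 0, 0, 0], [-0.24, -0.222, 0, 0, 0, 0], [-0.3, -0.278, 0, 0, 0, 0], [-0.36, -0.334, 0, 0, 0, 0], [-0.42, -0.39, 0, 0, 0, 0], [-0.48, -0.446, 0, 0, 0, 0], [-0.54, -0.5, 0, 0, 0, 0], [-0.6, -0.556, 0, 0, 0, 0], [-0.66, -0.612, 0, 0, 0, 0], [-0.72, -0.668, 0, 0, 0, 0]]}, "jaw": 0, "force": 20}}

```text
t: 2.75
position: [0.3938, 0.0482, 0.2566]
tool_rot: [0.477, 3.104, 0.0]
ft_force: [1.6, 0.9, -0.6]
grip_width: -0.0003
finger_force: 0.0
```

Request:
{"api": "step_hand", "payload": {"rows": {"motion": [[-0.04, -0.04, 0, 0, 0, 0], [-0.06, -0.056, 0, 0, 0, 0], [-0.06, -0.056, 0, 0, 0, 0], [-0.06, -0.056, 0, 0, 0, 0]]}}}

```text
t: 3.08
position: [0.4134, 0.0142, 0.2562]
tool_rot: [-0.48, -3.104, -0.0]
ft_force: [-0.3, 1.1, 0.5]
grip_width: 0.0003
finger_force: 0.0
```

Run:
```python
from h import *
np.set_printoptions(precision=3,suppress=True)
o=env.get_obs();w=snapshot("wrist");save(w,'w2')
print(o["joint_pos"],o["position"],o["tool_rot"],o["t"],w["hand_eye"],w["fx"],w["cx"],w["cy"])
Rt=Ro.from_rotvec(o["tool_rot"]).as_matrix();H=np.array(w["hand_eye"])
def wray(pt):
    v=np.array([pt[1]-w["cx"],pt[0]-w["cy"]]);r=np.linalg.norm(v);th=r/w["fx"]
    d=np.r_[v/r*np.sin(th),np.cos(th)]
    return Rt@H[:3,3]+o["position"],Rt@H[:3,:3]@d
for n,z in[("platter_top",.06),("lens",.145),("camera",0),("turntable",0),("book",.06),("shutter_top",.038)]:
    for x in place_of(w,n)[:2]:
        c,d=wray(x["point"]);print(n,x["p"],x["point"],c+d*(z-c[2])/d[2])
```

```text
[ 0.034  0.036 -0.238  1.297  0.     0.341] [0.413 0.014 0.256] [-0.48  -3.104 -0.   ] 3.0833 [[ 0.    -0.948 -0.318  0.082]
 [ 1.     0.     0.     0.   ]
 [-0.    -0.318  0.948 -0.118]
 [ 0.     0.     0.     1.   ]] 371.64829954431775 316.7919714832757 238.11720828855778
lens 0.87 [396.8, 600.8] [0.68  0.26  0.145]
camera 0.74 [336.4, 544.5] [0.69  0.262 0.   ]
book 0.54 [384.6, 315.1] [ 0.596 -0.045  0.06 ]
shutter_top 0.65 [360.8, 63.9] [ 0.508 -0.381  0.038]
```

View pics/w2.png

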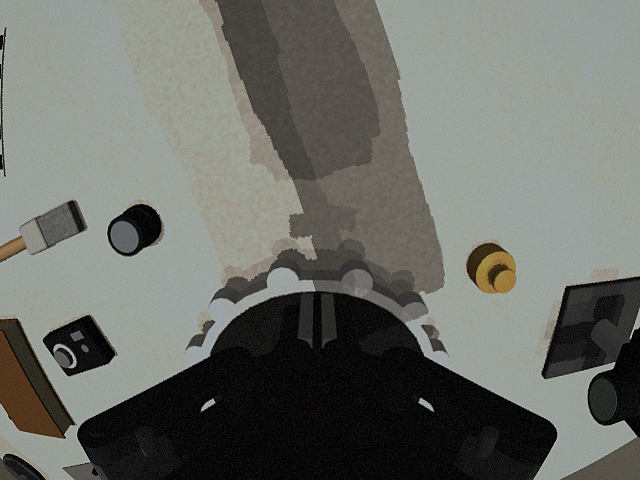

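The wrist view shows the rim knuckles at (row 275, col 283) and (280, 357), with the hollow between them just ahead of the fingertip. The lens is at (397,601) and the button at (361,64).

Add to h.py:
```python
def wray(w,o,pt):
    Rt=Ro.from_rotvec(o["tool_rot"]).as_matrix();H=np.array(w["hand_eye"])
    v=np.array([pt[1]-w["cx"],pt[0]-w["cy"]]);r=np.linalg.norm(v);th=r/w["fx"]
    d=np.r_[v/r*np.sin(th),np.cos(th)]
    return Rt@H[:3,3]+o["position"],Rt@H[:3,:3]@d
```

Run:
```python
from h import *
o=env.get_obs();w=snapshot("wrist");C=np.array([.601,-.044])
for q in[(275,283),(280,357),(306,218)]:
    c,d=wray(w,o,q);X=c+d*(.06-c[2])/d[2];v=X[:2]-C;print(X,np.linalg.norm(v),np.degrees(np.arctan2(v[1],v[0])))
Rt=Ro.from_rotvec(o["tool_rot"]).as_matrix();print(Rt)
a=np.radians(163);rho=np.array([np.cos(a),np.sin(a)]);T=np.r_[C+.149*rho,.256];print(T,Rt.T@(T-o["position"]))
```

```text
[ 0.46118109 -0.03212486  0.06      ] 0.14032229480574865 175.145390291993
[0.48671818 0.03213008 0.06      ] 0.13731760069294258 146.33000002157632
[ 0.47440324 -0.1055274   0.06      ] 0.14075638242898836 -154.07974597383878
[[-9.54269285e-01  2.98948286e-01  2.33225432e-04]
 [ 2.98948303e-01  9.54269307e-01  4.21212803e-05]
 [-2.09967787e-04  1.09917391e-04 -9.99999972e-01]]
[ 4.58510591e-01 -4.36615996e-04  2.56000000e-01] [-0.04786815 -0.00137626  0.00042257]
```

Scaled: 0.189 m is 0.378, -0.046 m is -0.092.

Request:
{"api": "step_hand", "payload": {"rows": {"motion": [[0, 0, 0.08, 0, 0, 0], [0, 0, 0.16, 0, 0, 0], [0, 0, 0.24, 0, 0, 0], [0, 0, 0.32, 0, 0, 0], [0, 0, 0.378, 0, 0, 0], [0, 0, 0.378, 0, 0, 0], [-0.03, 0.004, 0.378, 0, 0, 0], [-0.06, 0.008, 0.378, 0, 0, 0], [-0.092, 0.008, 0.378, 0, 0, 0], [-0.092, 0.008, 0.378, 0, 0, 0]]}}}

```text
t: 4.32
position: [0.4619, 0.0043, 0.0694]
tool_rot: [0.476, 3.102, 0.001]
ft_force: [0.0, 0.5, 0.1]
grip_width: 0.0001
finger_force: 0.0
```

Run:
```python
from h import *
np.set_printoptions(precision=4,suppress=True)
o=env.get_obs();w=snapshot("wrist");save(w,'w3')
C=np.array([.601,-.044]);v=o["position"][:2]-C;print(np.linalg.norm(v),np.degrees(np.arctan2(v[1],v[0])))
Rt=Ro.from_rotvec(o["tool_rot"]).as_matrix();f0=np.arctan2(v[1],v[0])
for k in range(1,13):
    f=f0+np.radians(5.5*k);T=C+.151*np.array([np.cos(f),np.sin(f)]);
    print(k,np.round(Rt.T@np.r_[T-o["position"][:2],0],3),-np.radians(5.5*k).round(3))
```

```text
0.14725255935141343 160.8532269000001
1 [ 0.003 -0.014 -0.   ] -0.096
2 [ 0.002 -0.029 -0.   ] -0.192
3 [-0.001 -0.043 -0.   ] -0.288
4 [-0.006 -0.057 -0.   ] -0.384
5 [-0.011 -0.07  -0.   ] -0.48
6 [-0.018 -0.083 -0.   ] -0.576
7 [-0.026 -0.095 -0.   ] -0.672
8 [-0.036 -0.106  0.   ] -0.768
9 [-0.046 -0.116  0.   ] -0.864
10 [-0.057 -0.125  0.   ] -0.96
11 [-0.069 -0.134  0.   ] -1.056
12 [-0.082 -0.14   0.   ] -1.152
```

View pics/w3.png

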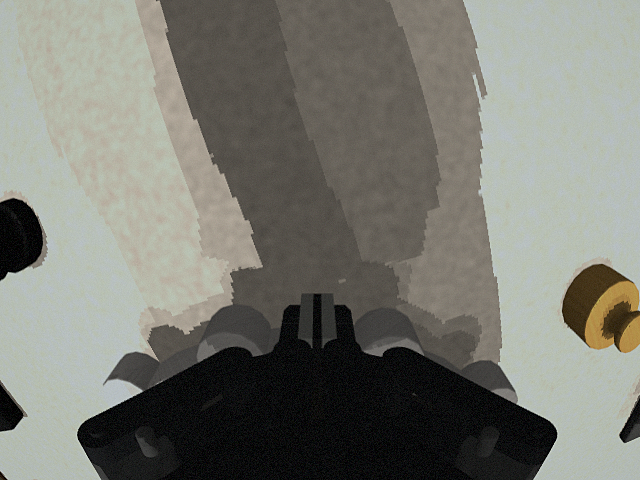

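First call interpolation (k 0.5 steps): gentle.

The fingertip sits in the hollow, between the knuckles at (330,235) and (330,385). I'll push slowly along the arc.

Scaled: -0.07 m is -0.14, -0.068 m is -0.136, -0.48 rad is -0.1528.

Request:
{"api": "step_hand", "payload": {"rows": {"motion": [[0.002, -0.006, 0, 0, 0, -0.0064], [0.004, -0.016, 0, 0, 0, -0.0191], [0.006, -0.028, 0, 0, 0, -0.0306], [0.006, -0.042, 0, 0, 0, -0.0458], [0.004, -0.058, 0, 0, 0, -0.0611], [0.002, -0.072, 0, 0, 0, -0.0764], [-0.002, -0.086, 0, 0, 0, -0.0917], [-0.006, -0.1, 0, 0, 0, -0.107], [-0.012, -0.114, 0, 0, 0, -0.1222], [-0.018, -0.126, 0, 0, 0, -0.1369], [-0.022, -0.136, 0, 0, 0, -0.1464], [-0.024, -0.14, 0, 0, 0, -0.1528]]}}}

```text
t: 5.37
position: [0.4473, -0.0661, 0.0681]
tool_rot: [0.277, -3.127, 0.0]
ft_force: [-9.3, -0.7, 3.3]
grip_width: -0.0001
finger_force: 4.2
```

Create book.py:
```python
from h import *
import sys
np.set_printoptions(precision=4,suppress=True)
o=env.get_obs();C=np.array([.601,-.044]);v=o["position"][:2]-C;f0=np.arctan2(v[1],v[0]);print(o["t"],np.linalg.norm(v),np.degrees(f0))
Rt=Ro.from_rotvec(o["tool_rot"]).as_matrix();print('toolx',np.degrees(np.arctan2(Rt[1,0],Rt[0,0])))
for a in map(float,sys.argv[2:]):
    f=f0+np.radians(a);T=C+.151*np.array([np.cos(f),np.sin(f)]);print(a,np.round(Rt.T@np.r_[T-o["position"][:2],0],3),-np.radians(a).round(3))
s=snapshot("scene");d=snapshot("side")
a=cv2.resize(s["color"][190:370,225:385],None,fx=2.5,fy=2.5,interpolation=2);b=cv2.resize(d["color"][155:285,270:400],None,fx=3,fy=3,interpolation=2)
I=np.zeros((450,790,3),np.uint8);I[:,:400]=a;I[:390,400:]=b;cv2.imwrite('pics/'+sys.argv[1]+'.png',I[:,:,::-1])
```

```bash
python3 book.py c2 5 10 15 20 25 30 35 40
```

```text
5.3667 0.15525594080504124 -171.81826432962703
toolx -169.8856359339529
5.0 [-0.004 -0.013 -0.   ] -0.087
10.0 [-0.006 -0.026 -0.   ] -0.175
15.0 [-0.008 -0.039 -0.   ] -0.262
20.0 [-0.012 -0.052 -0.   ] -0.349
25.0 [-0.016 -0.064 -0.   ] -0.436
30.0 [-0.022 -0.076 -0.   ] -0.524
35.0 [-0.029 -0.088 -0.   ] -0.611
40.0 [-0.036 -0.098 -0.   ] -0.698
```

View pics/c2.png

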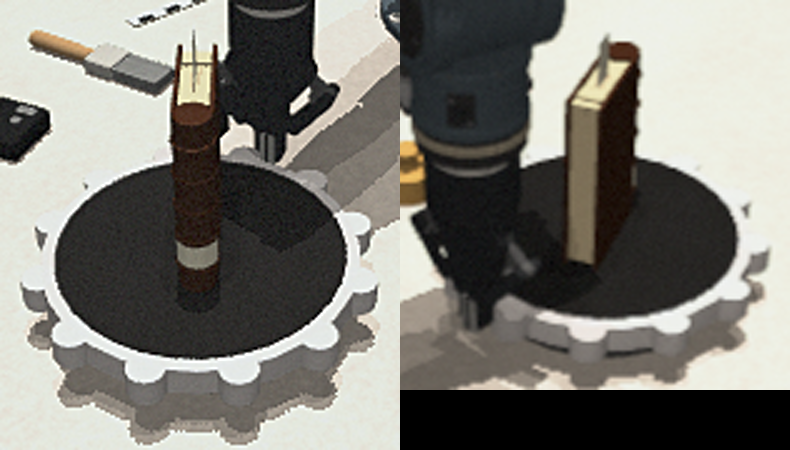

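The spine is now nearly head-on to the scene camera (about 32°), with the finger in the hollow at (270,155) in the left crop. The radial load is 9 N, so I'll widen the arc a little and continue.

Scaled: -0.074 m is -0.148, -0.056 m is -0.112, -0.495 rad is -0.1576.

Request:
{"api": "step_hand", "payload": {"rows": {"motion": [[0.01, -0.004, 0, 0, 0, 0], [0.01, -0.016, 0, 0, 0, -0.0166], [0.008, -0.032, 0, 0, 0, -0.0334], [0.006, -0.048, 0, 0, 0, -0.05], [0.004, -0.064, 0, 0, 0, -0.0665], [0, -0.08, 0, 0, 0, -0.0834], [-0.006, -0.096, 0, 0, 0, -0.0999], [-0.01, -0.112, 0, 0, 0, -0.1168], [-0.016, -0.126, 0, 0, 0, -0.1334], [-0.022, -0.138, 0, 0, 0, -0.1464], [-0.026, -0.146, 0, 0, 0, -0.1544], [-0.028, -0.148, 0, 0, 0, -0.1576]]}}}

```text
t: 6.47
position: [0.4726, -0.1381, 0.0678]
tool_rot: [1.031, -2.961, 0.003]
ft_force: [-24.3, -16.6, 12.7]
grip_width: 0.0001
finger_force: 13.9
```

```bash
python3 book.py c3
```

```text
6.4667 0.15921929122470346 -143.75947461865562
toolx -141.6175417105408
```

View pics/c3.png

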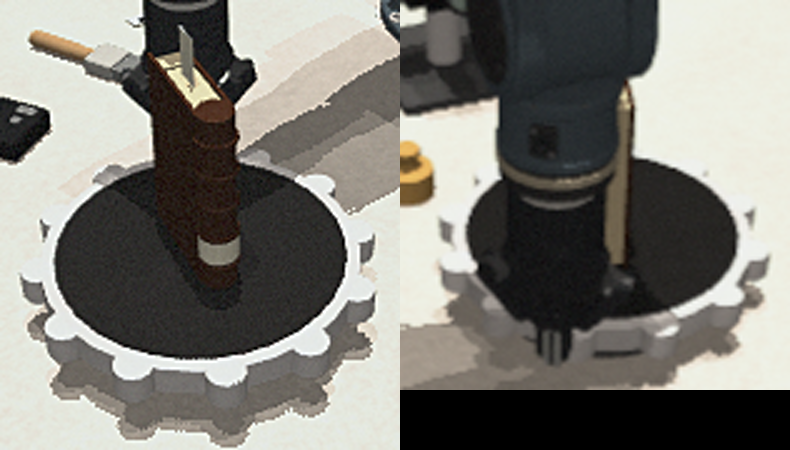

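The radial push has risen to about 30 N, so I'll back off outward and measure before continuing.

Scaled: 0.006 m is 0.012, 0.003 m is 0.006.

Request:
{"api": "step_hand", "payload": {"rows": {"motion": [[0.006, 0.002, 0, 0, 0, 0], [0.012, 0.004, 0, 0, 0, 0]]}}}

```text
t: 6.73
position: [0.4692, -0.1384, 0.0682]
tool_rot: [-1.033, 2.967, -0.0]
ft_force: [1.0, -0.3, 0.8]
grip_width: 0.0003
finger_force: 0.0
```

Request:
{"api": "step_hand", "payload": {"rows": {"motion": [[0.012, 0.004, 0, 0, 0, 0], [0.024, 0.008, 0, 0, 0, 0], [0.024, 0.008, 0, 0, 0, 0]]}}}

```text
t: 6.98
position: [0.4567, -0.1428, 0.0676]
tool_rot: [1.033, -2.967, -0.0]
ft_force: [0.7, -0.6, -0.1]
grip_width: -0.0002
finger_force: 0.0
```

Run:
```python
from h import *
np.set_printoptions(precision=4,suppress=True)
s=snapshot("scene");d=snapshot("side");o=env.get_obs();print(o["position"],o["ft_force"])
for n in("turntable","platter_top","book"):
  for p in(s,d): print(n,[(np.round(x["point"],1),x["p"],atz(p,x["point"],0 if n=="turntable" else .06)) for x in place_of(p,n)[:2]])
for p,(r0,c0) in((s,(292,305)),(d,(240,360))):
    g=cv2.GaussianBlur(p["color"].max(2),(3,3),0)
    m=((g<75)*255).astype(np.uint8);m[:r0-60]=0
    n,l,st,ce=cv2.connectedComponentsWithStats(m);k=l[r0+20,c0] or l[r0,c0+10]
    yy,xx=np.where(l==k);print(st[k]);e=[]
    for c in np.unique(xx):
        b=yy[xx==c].max()
        if b>r0-5 and (p is s or c>357):e.append((b+.5,c))
    P=np.array([atz(p,q,.06)[:2] for q in e])
    A=np.c_[2*P,np.ones(len(P))];w=np.linalg.lstsq(A,(P**2).sum(1),rcond=None)[0]
    print('disc',w[:2],np.sqrt(w[2]+w[:2]@w[:2]),len(e))
```

```text
[ 0.4577 -0.1427  0.0676] [ 0.122  -0.1441  0.4669]
turntable [(array([305.6, 307.6]), 0.98, array([ 0.5878, -0.048 ,  0.    ]))]
turntable [(array([248.8, 336.6]), 0.77, array([ 0.6021, -0.0431,  0.    ]))]
platter_top [(array([287.1, 304.3]), 0.92, array([ 0.5962, -0.0492,  0.06  ]))]
platter_top [(array([230.3, 333.7]), 0.92, array([ 0.5979, -0.0332,  0.06  ]))]
book [(array([289.9, 304.4]), 0.91, array([ 0.6034, -0.0443,  0.06  ])), (array([272. , 159.2]), 0.66, array([ 0.7155, -0.3538,  0.06  ]))]
book [(array([231.5, 338.8]), 0.89, array([ 0.6052, -0.0458,  0.06  ]))]
[ 247  232  116  101 7645]
disc [ 0.6011 -0.0451] 0.12034857443102744 116
[ 265  180  117  100 5415]
disc [ 0.6035 -0.0434] 0.11698708482450583 24
```

```bash
python3 book.py c4
```

Run:
```python
from h import *
w=snapshot("wrist");a=w["color"][230:430,120:520,::-1];b=cv2.imread('pics/c4.png')[:,:400]
I=np.zeros((450,800,3),np.uint8);I[:,:400]=b;I[:200,400:]=a
cv2.imwrite('pics/c4w.png',I)
```

```text
7.3833 0.17376479125905456 -145.41880304628117
toolx -141.59141135692596
```

View pics/c4w.png

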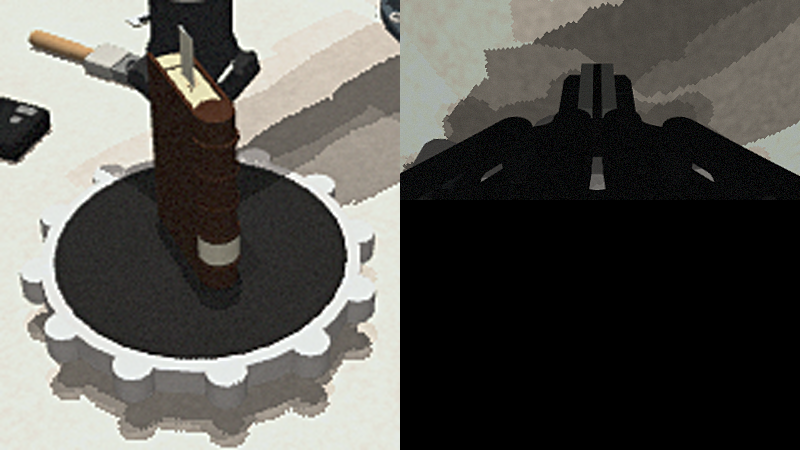

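The book is standing in the middle with its label at (218,248) in the crop. Knuckle caps are at (62,332), (142,360), (225,370) and (310,342).

Create ph.py:
```python
# knuckle phase: model outline of platter top projected on scene/side gradient
from h import *
def phase(p,C,band,z=.06):
    g=cv2.GaussianBlur(p["color"].astype(np.float32).mean(2),(0,0),.8);gx=cv2.Sobel(g,5,1,0);gy=cv2.Sobel(g,5,0,1)
    best=[]
    for ph in np.arange(0,30,.25):
        t=np.radians(np.arange(band[0],band[1],.5));sc=0
        # radius of outline at angle t
        k=np.radians(ph)+np.round((t-np.radians(ph))/np.radians(30))*np.radians(30);a=t-k
        dd=.134*np.sin(np.abs(a));ok=dd<.016
        r=np.where(ok,.134*np.cos(a)+np.sqrt(np.maximum(.016**2-dd**2,0)),.134)
        X=np.c_[C[0]+r*np.cos(t),C[1]+r*np.sin(t),np.full(len(t),z)]
        q=np.array([pix(p,x) for x in X]).astype(np.float32);tg=np.gradient(q,axis=0);nn=np.c_[-tg[:,1],tg[:,0]]
        nn/=np.linalg.norm(nn,axis=1)[:,None]
        sx=cv2.remap(gx,q[:,1:2],q[:,:1],1)[:,0];sy=cv2.remap(gy,q[:,1:2],q[:,:1],1)[:,0]
        best.append((abs(nn[:,0]*sy+nn[:,1]*sx).mean(),ph))
    return sorted(best)[::-1][:3]
```

Run:
```python
from ph import *
np.set_printoptions(precision=3,suppress=True)
s=snapshot("scene");d=snapshot("side")
class O(dict):pass
old=dict(s);old["color"]=cv2.imread('pics/s1.png')[:,:,::-1];oldd=dict(d);oldd["color"]=cv2.imread('pics/d1.png')[:,:,::-1]
for C in[(.601,-.0445),(.599,-.046),(.603,-.043),(.601,-.041)]:
    print(C,'old',phase(old,C,(-40,110))[:2],phase(oldd,C,(-170,-40))[:2],'new',phase(s,C,(-40,110))[:2],phase(d,C,(-100,-20))[:2])
C=np.array([.601,-.0445])
for u in[(62,332),(142,360),(225,370),(310,342)]:
    v=atz(s,[190+u[1]/2.5,225+u[0]/2.5],.06)[:2]-C;print(np.linalg.norm(v),np.degrees(np.arctan2(v[1],v[0])))
```

```text
(0.601, -0.0445) old [(np.float32(337.27335), np.float64(25.75)), (np.float32(334.0626), np.float64(26.0))] [(np.float32(264.61966), np.float64(25.75)), (np.float32(262.422), np.float64(26.0))] new [(np.float32(339.21262), np.float64(10.25)), (np.float32(336.97443), np.float64(10.5))] [(np.float32(192.83836), np.float64(11.25)), (np.float32(192.5076), np.float64(10.75))]
(0.599, -0.046) old [(np.float32(291.7528), np.float64(25.75)), (np.float32(289.09442), np.float64(26.0))] [(np.float32(212.03755), np.float64(26.25)), (np.float32(210.37991), np.float64(26.0))] new [(np.float32(288.59818), np.float64(10.25)), (np.float32(287.6066), np.float64(10.5))] [(np.float32(176.28342), np.float64(12.25)), (np.float32(176.08994), np.float64(11.75))]
(0.603, -0.043) old [(np.float32(213.76105), np.float64(25.75)), (np.float32(211.82054), np.float64(25.5))] [(np.float32(271.40335), np.float64(25.25)), (np.float32(271.15906), np.float64(25.75))] new [(np.float32(226.1974), np.float64(10.25)), (np.float32(223.4738), np.float64(10.0))] [(np.float32(197.81145), np.float64(10.25)), (np.float32(197.35512), np.float64(9.75))]
(0.601, -0.041) old [(np.float32(228.08807), np.float64(24.75)), (np.float32(226.34166), np.float64(24.5))] [(np.float32(274.19995), np.float64(26.25)), (np.float32(273.74814), np.float64(26.75))] new [(np.float32(233.98596), np.float64(9.25)), (np.float32(232.55516), np.float64(9.0))] [(np.float32(214.31453), np.float64(10.75)), (np.float32(213.47256), np.float64(10.5))]
0.13996169584077137 -16.732315770270148
0.12958853593355024 12.911446554030647
0.13532283057900174 40.18498126849782
0.13681300403227178 69.78776894964207
```

The platter has turned 44.5° (knuckle phase 25.75 to 10.3), and the finger had ridden up onto a knuckle flank. About 22° is left. I'll re-seat deeper in the hollow at 205.3°.

Create arc.py:
```python
from h import *
import sys
np.set_printoptions(precision=4,suppress=True)
o=env.get_obs();C=np.array([.601,-.0445]);Rt=Ro.from_rotvec(o["tool_rot"]).as_matrix();yaw=np.degrees(np.arctan2(Rt[1,0],Rt[0,0]))
v=o["position"][:2]-C;print(o["t"],np.linalg.norm(v),np.degrees(np.arctan2(v[1],v[0]))%360,yaw%360)
for a in sys.argv[1:]:
    r,f=map(float,a.split(','));g=np.radians(f);T=C+r*np.array([np.cos(g),np.sin(g)])
    print(a,np.round(Rt.T@np.r_[T-o["position"][:2],0],4)[:2],np.radians(-((f-yaw+180)%360-180)).round(3))
```

```bash
python3 arc.py .178,210 .178,205.3 .162,205.3 .147,205.3 .147,208 .147,211 .147,214 .147,217 .147,220 .147,223 .147,226 .147,229
```

```text
7.6333 0.17359458316622123 214.43697668664578 218.40256036935497
.178,210 [0.0029 0.014 ] 0.147
.178,205.3 [0.0002 0.0283] 0.229
.162,205.3 [-0.0154  0.0247] 0.229
.147,205.3 [-0.03    0.0213] 0.229
.147,208 [-0.0286  0.0145] 0.182
.147,211 [-0.0274  0.0069] 0.129
.147,214 [-0.0266 -0.0007] 0.077
.147,217 [-0.0262 -0.0084] 0.024
.147,220 [-0.0262 -0.0161] -0.028
.147,223 [-0.0267 -0.0238] -0.08
.147,226 [-0.0275 -0.0314] -0.133
.147,229 [-0.0287 -0.039 ] -0.185
```

Scaled: -0.03 m is -0.06, 0.028 m is 0.056, 0.229 rad is 0.0729.

Request:
{"api": "step_hand", "payload": {"rows": {"motion": [[0.006, 0.028, 0, 0, 0, 0.035], [0, 0.056, 0, 0, 0, 0.0729], [0, 0.056, 0, 0, 0, 0.0729], [-0.03, 0.05, 0, 0, 0, 0.0729], [-0.06, 0.042, 0, 0, 0, 0.0729], [-0.06, 0.042, 0, 0, 0, 0.0729]]}}}

```text
t: 8.13
position: [0.4692, -0.1075, 0.0672]
tool_rot: [0.693, -3.063, 0.001]
ft_force: [-0.1, -0.5, -0.1]
grip_width: -0.0003
finger_force: 0.0
```

Run:
```python
from ph import *
s=snapshot("scene");print(phase(s,(.601,-.0445),(-40,110)))
```

```bash
python3 arc.py .147,205.3 .147,208 .147,211 .147,214 .147,217 .147,220 .147,223 .147,226
```

```text
[(np.float32(338.88596), np.float64(10.5)), (np.float32(338.52298), np.float64(10.25)), (np.float32(337.92114), np.float64(10.75))]
8.1833 0.14637966368974342 205.51902819152312 205.4847155939292
.147,205.3 [0.0006 0.0006] 0.003
.147,208 [ 0.0005 -0.0064] -0.044
.147,211 [-0.0001 -0.014 ] -0.096
.147,214 [-0.001  -0.0217] -0.149
.147,217 [-0.0023 -0.0293] -0.201
.147,220 [-0.0041 -0.0368] -0.253
.147,223 [-0.0062 -0.0442] -0.306
.147,226 [-0.0087 -0.0514] -0.358
```

Scaled: -0.029 m is -0.058, -0.026 m is -0.052, -0.201 rad is -0.064.

Request:
{"api": "step_hand", "payload": {"rows": {"motion": [[0, -0.006, 0, 0, 0, -0.0064], [0, -0.012, 0, 0, 0, -0.014], [0, -0.02, 0, 0, 0, -0.0223], [0, -0.028, 0, 0, 0, -0.0306], [-0.002, -0.036, 0, 0, 0, -0.0388], [-0.002, -0.044, 0, 0, 0, -0.0474], [-0.004, -0.052, 0, 0, 0, -0.0557], [-0.004, -0.058, 0, 0, 0, -0.064], [-0.004, -0.058, 0, 0, 0, -0.064]]}}}

```text
t: 8.93
position: [0.4827, -0.1338, 0.0674]
tool_rot: [-0.996, 2.979, -0.0]
ft_force: [0.5, -0.7, -0.2]
grip_width: -0.0001
finger_force: 0.0
```

Run:
```python
from ph import *
s=snapshot("scene");print(phase(s,(.601,-.0445),(-40,110)))
```

```bash
python3 arc.py .147,217 .147,220 .147,223 .147,226 .147,229 .147,232 .147,235
```

```text
[(np.float32(353.8988), np.float64(17.75)), (np.float32(353.69516), np.float64(18.0)), (np.float32(352.08286), np.float64(18.25))]
8.9833 0.1481724634067545 216.92189893134088 216.84476135400323
.147,217 [-0.0012 -0.0002] -0.003
.147,220 [-0.0014 -0.0079] -0.055
.147,223 [-0.002  -0.0156] -0.107
.147,226 [-0.003  -0.0232] -0.16
.147,229 [-0.0045 -0.0308] -0.212
.147,232 [-0.0063 -0.0382] -0.265
.147,235 [-0.0085 -0.0456] -0.317
```

It pushes cleanly now with negligible force and a 3.9° lag. I'll continue +12°.

The manual's scale: shifts go in shares of 0.5 m and turns go in shares of pi rad. Converting my numbers, -0.031 m is -0.062, -0.029 m is -0.058, -0.212 rad is -0.0675.

Request:
{"api": "step_hand", "payload": {"rows": {"motion": [[0, -0.006, 0, 0, 0, -0.0064], [0, -0.012, 0, 0, 0, -0.0127], [0, -0.02, 0, 0, 0, -0.0223], [0, -0.028, 0, 0, 0, -0.0306], [-0.002, -0.036, 0, 0, 0, -0.0388], [-0.004, -0.044, 0, 0, 0, -0.0474], [-0.006, -0.052, 0, 0, 0, -0.0573], [-0.008, -0.058, 0, 0, 0, -0.0637], [-0.009, -0.062, 0, 0, 0, -0.0675], [-0.009, -0.062, 0, 0, 0, -0.0675]]}}}

```text
t: 9.82
position: [0.505, -0.1553, 0.0673]
tool_rot: [-1.302, 2.859, -0.0]
ft_force: [1.2, 0.3, 0.2]
grip_width: 0.0
finger_force: 0.0
```

Run:
```python
from ph import *
np.set_printoptions(precision=4,suppress=True)
s=snapshot("scene");d=snapshot("side");print(phase(s,(.601,-.0445),(-40,110)))
# camera refinement
for n,z in(("lens",.145),("camera",0)):
    a=place_of(s,n)[0];b=place_of(d,n)[0];print(n,a,b,atz(s,a["point"],z),atz(d,b["point"],z))
a=cv2.resize(s["color"][190:300,255:355],None,fx=4,fy=4,interpolation=2)
b=cv2.resize(s["color"][325:480,410:560],None,fx=2.6,fy=2.6,interpolation=2)
I=np.zeros((450,800,3),np.uint8);I[:440,:400]=a;I[:403,400:790]=b;cv2.imwrite('pics/c5.png',I[:,:,::-1])
```

```bash
python3 arc.py
```

```text
[(np.float32(330.92032), np.float64(0.25)), (np.float32(329.4478), np.float64(0.5)), (np.float32(327.54382), np.float64(0.75))]
9.9667 0.1466805350630015 228.89769487695284 228.92159063130154Traceback (most recent call last):
  File "<stdin>", line 6, in <module>
IndexError: list index out of range
```

Create bf.py:
```python
from ph import *
from scipy.optimize import minimize
s=snapshot("scene");d=snapshot("side")
def grad(I):
    g=cv2.GaussianBlur(I.astype(np.float32).mean(2),(0,0),1.0);return np.hypot(cv2.Sobel(g,5,1,0),cv2.Sobel(g,5,0,1)) ,cv2.Sobel(g,5,1,0),cv2.Sobel(g,5,0,1)
o=dict(s);o["color"]=cv2.imread('pics/s1.png')[:,:,::-1];od=dict(d);od["color"]=cv2.imread('pics/d1.png')[:,:,::-1]
h,x0,b,t=16,-38,.06,.225
ED={'o':[(56,-h,b,56,-h,t),(x0,-h,t,56,-h,t),(x0,h,t,56,h,t)],'od':[(56,-h,b,56,-h,t),(56,h,b,56,h,t),(56,-h,b,56,h,b),(x0,h,t,56,h,t),(x0,-h,t,56,-h,t),(x0,h,b,56,h,b)],
 'n':[(56,h,b,56,h,t),(x0,-h,t,56,-h,t),(x0,h,t,56,h,t)]}
G={'o':(o,grad(o["color"])),'od':(od,grad(od["color"])),'n':(s,grad(s["color"]))}
def sc(q,v):
    p,(m,gx,gy)=G[v];c,n=np.cos(q[2]),np.sin(q[2]);S=0
    for e in ED[v]:
        u=np.linspace(.04,.96,40)[:,None];P=np.array(e[:3])*(1-u)+np.array(e[3:])*u
        X=np.c_[q[0]+(c*P[:,0]-n*P[:,1])/1e3,q[1]+(n*P[:,0]+c*P[:,1])/1e3,P[:,2]]
        Q=np.array([pix(p,x) for x in X]).astype(np.float32);tg=Q[-1]-Q[0];tg/=np.linalg.norm(tg)
        S+=abs(-tg[1]*cv2.remap(gy,Q[:,1:2],Q[:,:1],1)+tg[0]*cv2.remap(gx,Q[:,1:2],Q[:,:1],1)).mean()
    return S
def run(q0,vs):
    f=lambda z:-sum(sc([z[0]/1e3,z[1]/1e3,np.radians(z[2])],v) for v in vs);B=None
    for a in(-4,-2,0,2,4):
      for dx in(-3,3):
        r=minimize(f,[q0[0]+dx,q0[1]+dx*.5,q0[2]+a],method='Nelder-Mead',options=dict(initial_simplex=None,xatol=.02))
        if B is None or r.fun<B.fun:B=r
    return B.x.round(2),round(B.fun,1)
print('old both',run([603,-45,188],['o','od']));print('old s',run([603,-45,188],['o']));print('old d',run([603,-45,188],['od']));print('new s',run([603,-45,252],['n']))
a=cv2.resize(s["color"][190:300,255:355],None,fx=4,fy=4,interpolation=2)
b=cv2.resize(s["color"][325:480,410:560],None,fx=2.6,fy=2.6,interpolation=2)
I=np.zeros((450,800,3),np.uint8);I[:440,:400]=a;I[:403,400:790]=b;cv2.imwrite('pics/c5.png',I[:,:,::-1])
for n in("lens","camera"):
  for p,z in((s,.145 if n=="lens" else 0),(d,.145 if n=="lens" else 0)): print(n,[(x["point"],round(x["p"],2),atz(p,x["point"],z).round(4)) for x in place_of(p,n)[:1]])
```

```bash
python3 bf.py
```

```text
old both (array([604.18, -42.94, 189.67]), np.float64(-1556.1))
old s (array([592.19, -49.6 , 190.84]), np.float64(-966.1))
old d (array([605.92, -40.18, 186.  ]), np.float64(-1043.6))
new s (array([597.35, -48.91, 255.06]), np.float64(-613.9))
lens [([346.0, 441.3], 0.67, array([0.6837, 0.2602, 0.145 ]))]
lens [([146.0, 291.3], 0.67, array([0.7008, 0.2996, 0.145 ]))]
camera [([403.2, 428.9], 0.62, array([0.6855, 0.2612, 0.    ]))]
camera [([190.6, 294.3], 0.68, array([0.6876, 0.2717, 0.    ]))]
```

View pics/c5.png

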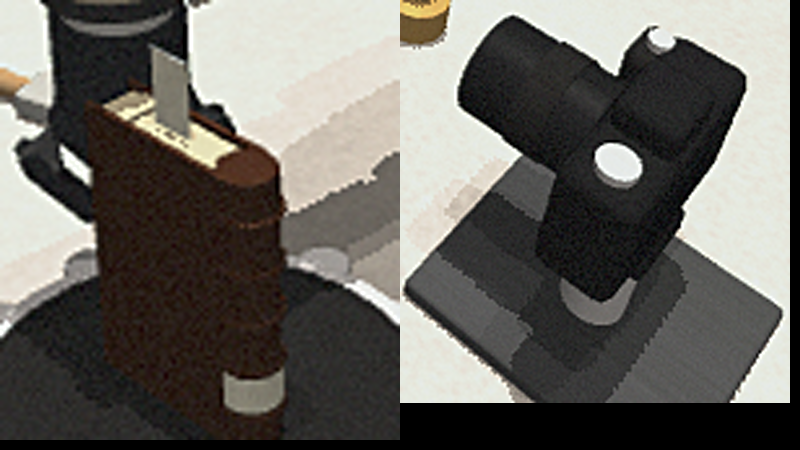

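The book stands upright with its spine turned right, label at (253,392). The camera's foot has corners at (405,288) and (782,312), and its column base is at about (598,308). I'll work out the viewing direction from the foot.

Run:
```python
from h import *
np.set_printoptions(precision=4,suppress=True)
s=snapshot("scene");d=snapshot("side");C=np.array([.601,-.0445,0])
q=lambda u,v:[325+v/2.6,410+(u-400)/2.6]
for z in(.012,.02):
    f=lambda u,v:atz(s,q(u,v),z)
    for nm,a,b in(('L-T',(405,284),(520,160)),('L-B',(405,288),(540,398)),('R-T',(780,310),(688,243)),('R-B',(780,316),(738,400))):
        v=f(*b)-f(*a);print(z,nm,np.degrees(np.arctan2(v[1],v[0])),np.linalg.norm(v))
    v=f(598,305)-C;print('col',f(598,305),np.linalg.norm(v[:2]),np.degrees(np.arctan2(v[1],v[0])))
# rectified view of foot from both cameras
for nm,p in(('s',s),('d',d)):
    src=np.float32([pix(p,np.array([x,y,.015]))[::-1] for x,y in((.55,.22),(.9,.22),(.9,.52),(.55,.52))])
    M=cv2.getPerspectiveTransform(src,np.float32([[0,0],[350,0],[350,300],[0,300]]))
    r=cv2.warpPerspective(p["color"],M,(350,300));cv2.imwrite(f'pics/r{nm}.png',r[:,:,::-1])
    g=r.mean(2);e=cv2.Canny(cv2.GaussianBlur(r,(0,0),1.5),40,100)
    L=cv2.HoughLinesP(e,1,np.pi/360,30,minLineLength=45,maxLineGap=8)
    for l in (L if L is not None else [])[:14]:
        x1,y1,x2,y2=l.ravel();print(nm,(x1/1e3+.55,y1/1e3+.22),np.hypot(x2-x1,y2-y1).round(),np.degrees(np.arctan2(y2-y1,x2-x1)).round(1))
a=cv2.imread('pics/rs.png');b=cv2.imread('pics/rd.png');cv2.imwrite('pics/r.png',np.hstack([a,b]))
```

```text
0.012 L-T 164.41824639091774 0.12857848602746677
0.012 L-B 75.33731931792494 0.09224667057689839
0.012 R-T -108.1567956829814 0.05839115906114002
0.012 R-B -11.856602652380266 0.06628738979696219
col [0.7153 0.3629 0.012 ] 0.4231127503870919 74.33420880443826
0.02 L-T 164.41824639091774 0.1270225989441328
0.02 L-B 75.33731931792494 0.09113042315740003
0.02 R-T -108.15679568298148 0.057684586344575885
0.02 R-B -11.856602652380273 0.06548526732095959
col [0.7207 0.3626 0.02  ] 0.4243047587961477 73.61085037607859
s (np.float64(0.6910000000000001), np.float64(0.519)) 347.0 -59.5
s (np.float64(0.635), np.float64(0.292)) 132.0 -15.4
s (np.float64(0.7330000000000001), np.float64(0.448)) 264.0 -59.4
s (np.float64(0.678), np.float64(0.405)) 93.0 -14.9
s (np.float64(0.6910000000000001), np.float64(0.517)) 82.0 -59.4
s (np.float64(0.646), np.float64(0.393)) 66.0 74.3
s (np.float64(0.672), np.float64(0.45699999999999996)) 61.0 -15.2
s (np.float64(0.77), np.float64(0.26)) 85.0 75.0
s (np.float64(0.764), np.float64(0.261)) 70.0 75.2
s (np.float64(0.5720000000000001), np.float64(0.405)) 48.0 -14.6
d (np.float64(0.799), np.float64(0.328)) 106.0 56.9
d (np.float64(0.609), np.float64(0.28900000000000003)) 118.0 74.8
d (np.float64(0.765), np.float64(0.28)) 53.0 74.6
d (np.float64(0.757), np.float64(0.242)) 72.0 64.5
d (np.float64(0.8540000000000001), np.float64(0.41200000000000003)) 73.0 52.8
d (np.float64(0.668), np.float64(0.264)) 71.0 -15.6
d (np.float64(0.664), np.float64(0.45899999999999996)) 49.0 -14.3
d (np.float64(0.8400000000000001), np.float64(0.393)) 92.0 52.5
d (np.float64(0.795), np.float64(0.318)) 56.0 60.3
```

View pics/r.png

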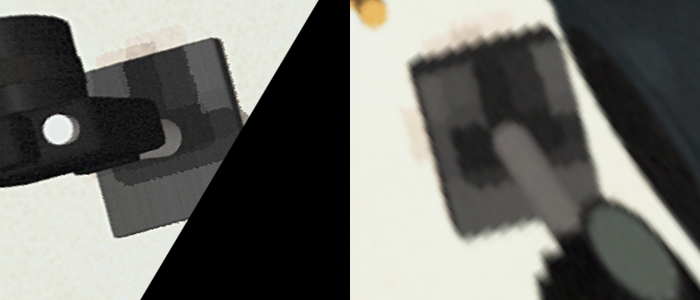

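The rectified foot edges agree: viewing direction 74.9°, so the target book yaw is 254.9°. I'll measure the book's top edges the same way.

Create top.py:
```python
from h import *
import sys
lsd=cv2.createLineSegmentDetector()
def lines(p,exp,nm,K=3):
    x0,y0,W=.50,-.145,.2
    src=np.float32([pix(p,np.array([x,y,.225]))[::-1] for x,y in((x0,y0),(x0+W,y0),(x0+W,y0+W),(x0,y0+W))])
    N=600;M=cv2.getPerspectiveTransform(src,np.float32([[0,0],[N,0],[N,N],[0,N]]))
    r=cv2.warpPerspective(p["color"],M,(N,N),flags=2);g=cv2.GaussianBlur(cv2.cvtColor(r,cv2.COLOR_RGB2GRAY),(0,0),3)
    for l in lsd.detect(g)[0].reshape(-1,4):
        L=np.hypot(l[2]-l[0],l[3]-l[1])/K;a=np.degrees(np.arctan2(l[3]-l[1],l[2]-l[0]))%180
        if L>25 and abs((a-exp+90)%180-90)<12: 
            m=np.array([l[0]+l[2],l[1]+l[3]])/2/N*W+[x0,y0];print(nm,'len',L.round(),'mid',m.round(3),'ang',a.round(1))
s=snapshot("scene");d=snapshot("side")
if __name__=="__main__":
    o=dict(s);o["color"]=np.ascontiguousarray(cv2.imread('pics/s1.png')[:,:,::-1]);od=dict(d);od["color"]=np.ascontiguousarray(cv2.imread('pics/d1.png')[:,:,::-1])
    lines(o,9,'old s');lines(od,9,'old d');lines(s,74,'now s');lines(d,74,'now d')
```

```bash
python3 top.py
```

```text
old s len 47.0 mid [ 0.608 -0.053] ang 11.1
old s len 28.0 mid [ 0.59  -0.062] ang 14.2
old s len 54.0 mid [ 0.6   -0.032] ang 11.5
old s len 26.0 mid [ 0.537 -0.082] ang 13.3
old s len 25.0 mid [ 0.619 -0.06 ] ang 6.6
old d len 32.0 mid [ 0.58 -0.03] ang 11.3
old d len 81.0 mid [ 0.583 -0.059] ang 11.7
now s len 28.0 mid [ 0.643 -0.08 ] ang 65.6
now s len 41.0 mid [ 0.676 -0.066] ang 70.5
now s len 37.0 mid [ 0.595 -0.035] ang 75.3
now s len 54.0 mid [ 0.614 -0.048] ang 75.9
now d len 42.0 mid [ 0.544 -0.026] ang 68.2
now d len 71.0 mid [0.554 0.021] ang 74.0
```

The book top edges give about 75–75.7° against the 74.9° target, so it's square to within about a degree. I'll back the finger off its knuckle, withdraw, rise, and check with a clear view.

Scaled: -0.14 m is -0.28, -0.12 m is -0.24.

Request:
{"api": "step_hand", "payload": {"rows": {"motion": [[0, 0.006, 0, 0, 0, 0], [0, 0.01, 0, 0, 0, 0], [0.04, 0.01, 0, 0, 0, 0], [0.09, 0.01, 0, 0, 0, 0], [0.11, 0.01, 0, 0, 0, 0], [0.11, 0.01, -0.08, 0, 0, 0], [0.11, 0.01, -0.16, 0, 0, 0], [0.11, 0.01, -0.24, 0, 0, 0], [0.11, 0.01, -0.28, 0, 0, 0], [0.11, 0.01, -0.28, 0, 0, 0]]}}}

```text
t: 11.3
position: [0.4667, -0.1939, 0.2122]
tool_rot: [-1.299, 2.855, -0.008]
ft_force: [1.3, 0.1, 0.1]
grip_width: 0.0004
finger_force: 0.0
```

Run:
```python
from top import *
from ph import phase
np.set_printoptions(precision=4,suppress=True)
print(phase(s,(.601,-.0445),(-40,110)))
lines(s,75,'now s');lines(d,75,'now d')
o=env.get_obs();w=snapshot("wrist")
for x in place_of(w,"shutter_top")[:2]:
    c,e=wray(w,o,x["point"]);print('w',x,c+e*(.038-c[2])/e[2]);wr=(c,e)
rs=[]
for p in(s,d):
    for x in place_of(p,"shutter_top")[:2]: print(x,atz(p,x["point"],.038))
T=np.array([.503,-.390,.2]);Rt=Ro.from_rotvec(o["tool_rot"]).as_matrix();print(o["position"],o["joint_pos"],Rt.T@(T-o["position"]))
```

```text
[(np.float32(328.91318), np.float64(0.25)), (np.float32(327.48178), np.float64(0.5)), (np.float32(325.6528), np.float64(0.75))]
now s len 33.0 mid [ 0.595 -0.037] ang 75.0
now s len 54.0 mid [ 0.614 -0.048] ang 75.9
now s len 26.0 mid [ 0.603 -0.09 ] ang 76.4
now s len 60.0 mid [ 0.589 -0.03 ] ang 75.5
now d len 61.0 mid [0.555 0.026] ang 74.7
w {'point': [83.8, 128.2], 'p': 0.57} [ 0.5044 -0.3849  0.038 ]
{'point': [228.9, 214.2], 'p': 0.64} [ 0.5021 -0.3888  0.038 ]
{'point': [332.2, 404.0], 'p': 0.44} [ 0.5011 -0.3868  0.038 ]
[ 0.4651 -0.1933  0.2078] [-0.3939  0.233  -0.1317  1.2045  0.0001 -1.2479] [ 0.1235 -0.1578  0.008 ]
```

The platter is at rest at about 75.3°, against 74.9°. Now to the button at (0.502,-0.387), with a closer look from above it.

Request:
{"api": "step_hand", "payload": {"rows": {"motion": [[0.05, -0.062, 0, 0, 0, 0], [0.1, -0.124, 0, 0, 0, 0], [0.15, -0.186, 0, 0, 0, 0], [0.2, -0.248, 0, 0, 0, 0], [0.246, -0.312, 0, 0, 0, 0], [0.246, -0.312, 0, 0, 0, 0], [0.246, -0.312, 0, 0, 0, 0], [0.246, -0.312, 0, 0, 0, 0]]}}}

```text
t: 12.27
position: [0.5012, -0.388, 0.2062]
tool_rot: [1.301, -2.859, -0.003]
ft_force: [-0.4, 0.6, 0.5]
grip_width: 0.0003
finger_force: 0.0
```

Run:
```python
from h import *
np.set_printoptions(precision=4,suppress=True)
s=snapshot("scene");o=env.get_obs();w=snapshot("wrist");R=[]
for n,z in(("shutter_top",.038),("release",0)):
  for x in place_of(w,n)[:2]:
    c,e=wray(w,o,x["point"]);print(n,x,c+e*(z-c[2])/e[2])
# bright grey round button in wrist picture near projection
Rt=Ro.from_rotvec(o["tool_rot"]).as_matrix();print(Rt.T@(np.array([.502,-.387,.038+.025])-o["position"]))
```

```text
shutter_top {'point': [226.6, 316.6], 'p': 0.73} [ 0.5045 -0.3837  0.038 ]
release {'point': [223.9, 328.5], 'p': 0.65} [ 0.5021 -0.3699  0.    ]
release {'point': [121.9, 474.6], 'p': 0.48} [ 0.3373 -0.3565  0.    ]
[-0.0008 -0.0003  0.1438]
```

Scaled: 0.143 m is 0.286, -0.003 m is -0.006.

Request:
{"api": "step_hand", "payload": {"rows": {"motion": [[-0.006, 0, 0.07, 0, 0, 0], [-0.006, 0, 0.14, 0, 0, 0], [-0.006, 0, 0.21, 0, 0, 0], [-0.006, 0, 0.26, 0, 0, 0], [-0.006, 0, 0.28, 0, 0, 0], [-0.006, 0, 0.286, 0, 0, 0], [-0.006, 0, 0.286, 0, 0, 0]]}}}

```text
t: 13.05
position: [0.5038, -0.386, 0.065]
tool_rot: [-1.302, 2.859, -0.0]
ft_force: [0.1, 1.0, 1.3]
grip_width: -0.0003
finger_force: 0.0
```

Request:
{"api": "step_hand", "payload": {"rows": {"motion": [[0, 0, 0.006, 0, 0, 0], [0, 0, 0.012, 0, 0, 0], [0, 0, 0.012, 0, 0, 0]]}}}

```text
t: 13.3
position: [0.5044, -0.3868, 0.0594]
tool_rot: [-1.301, 2.858, -0.003]
ft_force: [2.1, -0.4, 2.4]
grip_width: -0.0001
finger_force: 1.7
```

Contact has been made with 2.4 N of spring load. I'll press to the stop.

Request:
{"api": "step_hand", "payload": {"rows": {"motion": [[0, 0, 0.004, 0, 0, 0], [0, 0, 0.006, 0, 0, 0], [0, 0, 0.006, 0, 0, 0]]}}}

```text
t: 13.55
position: [0.5044, -0.3868, 0.0569]
tool_rot: [-1.301, 2.858, -0.004]
ft_force: [0.0, 0.7, 14.3]
grip_width: 0.0001
finger_force: 7.2
```

Request:
{"api": "step_hand", "payload": {"rows": {"motion": [[0, 0, 0.002, 0, 0, 0], [0, 0, 0.004, 0, 0, 0], [0, 0, 0.004, 0, 0, 0], [0, 0, 0.004, 0, 0, 0]]}}}

```text
t: 13.88
position: [0.5045, -0.3869, 0.0565]
tool_rot: [-1.301, 2.858, -0.005]
ft_force: [-7.7, 6.0, 38.3]
grip_width: -0.0002
finger_force: 19.1
```

The force climbed well past the 5 N spring with no further travel, so the button is at its stop. Now I'll release and retreat.

Scaled: -0.15 m is -0.3, -0.13 m is -0.26.

Request:
{"api": "step_hand", "payload": {"rows": {"motion": [[0, 0, -0.008, 0, 0, 0], [0, 0, -0.03, 0, 0, 0], [0, 0, -0.1, 0, 0, 0], [0, 0, -0.18, 0, 0, 0], [0, 0, -0.26, 0, 0, 0], [0, 0, -0.3, 0, 0, 0], [0, 0, -0.3, 0, 0, 0], [0, 0, -0.3, 0, 0, 0], [0, 0, -0.3, 0, 0, 0]]}}}

```text
t: 14.63
position: [0.5031, -0.386, 0.2026]
tool_rot: [1.301, -2.859, -0.002]
ft_force: [0.2, 0.7, -0.3]
grip_width: -0.0
finger_force: 0.0
```

Run:
```python
from top import *
from ph import phase
np.set_printoptions(precision=4,suppress=True)
print(phase(s,(.601,-.0445),(-40,110))[:2]);lines(s,75,'now s')
for n,z in(("shutter_top",.038),("loupe",0),("weight_a",0)): print(n,[(x["p"],atz(d,x["point"],z)) for x in place_of(d,n)[:2]])
```

```text
[(np.float32(330.25494), np.float64(0.25)), (np.float32(328.84116), np.float64(0.5))]
now s len 33.0 mid [ 0.595 -0.037] ang 74.8
now s len 55.0 mid [ 0.614 -0.047] ang 75.9
now s len 27.0 mid [ 0.588 -0.036] ang 71.3
shutter_top [(0.69, array([ 0.5042, -0.3842,  0.038 ])), (0.59, array([ 0.4704, -0.3935,  0.038 ]))]
loupe [(0.62, array([ 0.3809, -0.1837,  0.    ]))]
weight_a [(0.79, array([0.5315, 0.1682, 0.    ])), (0.72, array([ 0.6549, -0.2987,  0.    ]))]
```

```bash
python3 -c "
from workcell import ticket
print(ticket.job_done())"
```

```text
the job is handed in; nothing more can be done
None
```

The job is handed in (no verdict came back): the spine faces the lens to within about 1° by my measurements, the platter is at rest and the book stands mid-platter. The button was then pressed to its stop and released, though early in the turn the fingertip rode up a rim knuckle at about 30 N before I re-seated it.

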